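# Turn up the dip pot and bring the sauce bottle over it

### The arm

A 6-joint arm with a two-finger parallel gripper is mounted at the origin on the work surface. World frame = base frame: x ahead of the robot, y to its left, z up, the work surface at z = 0. Lengths are in m, angles in rad, forces in N, time in s.
With the tool pointing down it reaches from about 0.325 to 0.875 m from the base axis. Payload 4.4 kg.
Tool frame: the origin (TCP) lies on the mounting face of the last link; the fingertips stand 173 mm ahead of it and the grasp point (between the pads) lies 155 mm ahead of it; z points along the fingers, y is the direction in which the jaws open and shut (so a half turn about z gives the same grasp; the last joint's range is limited). The gripper opens to 85 mm and grips with 20 to 120 N. Pads are 22 mm wide; open, the fingers measure 114 mm over their backs; the gripper's body (76 mm by 85 mm) begins 54 mm behind the grasp point. The pads swing forward as they close: fully open they stand 13 mm farther back than shut.
Start: joints at [1.073, 0.207, 1.542, -0, 1.393, -0.15], TCP at [0.196, 0.541, 0.405] pointing down, gripper open.
Joint ranges: [-2.73, 2.73], [-0.86, 2.22], [0.23, 2.46], [-1.11, 4.25], [0.08, 2.63], [-2.82, 2.82]. Speed limits (rad/s): [2.79, 2.79, 3.14, 3.14, 3.14, 3.14].

### API

Orientations are given as a 3x3 rotation matrix whose columns are the frame's x, y, z axes.
In Python, from bench import r gives the robot as it stands.
- The arm moves only by the tool arm_command, never from a script. Its arguments are lists of equal length, an entry for each row: "grip": the closure, from 0 (fully open) to 1 (shut); "slide": the shift along the tool's x, y, z in mm, a list of three; "rotation": the turn, a rotation vector about the tool's x, y, z in degrees, a list of three. In form: {"grip": [grip, ...], "slide": [[x, y, z], ...], "rotation": [[ax, ay, az], ...]}. A call has 1 to 12 rows; each row is the pose to reach, as a shift and turn from the pose commanded when the call began, along the tool's axes at that moment; what a row does not reach only later rows make up. A row lasts 1/12 s, in which the tool goes at most 41.7 mm and 7.16 degrees, less where a joint would pass 70% of its speed; a pose out of reach is approached as far as the arm can. A call with a gripper value outside its range is refused whole. The fingers move at their own pace and stop on an object; "force" is the grip in N (left out, the last holds). Time passes only in rows, so rows that repeat a pose let the fingers close. It gives the time, the measured TCP pose, the force and the opening at its end, in the units of the state.
- r.observe(): the state, without advancing time (a new reading comes with each control period).
- r.camera(name): name is "scene" or "side" or "wrist"; returns (picture, depth): 420x560x3 uint8, red, green, blue; 420x560 float32, m along the optical axis (not along the pixel's ray), 0 where there is no reading.
- r.camera_model(name): a dict with "fx", "fy", "cx", "cy" (pixels), "rvec" (rotation vector, rad) and "tvec" (3), from world to camera coordinates, as OpenCV has them. Camera axes: x right, y down, z forward; pixel columns grow to the right and rows downward; lengths in m; the calibration is good to about 2 mm. A picture is of the moment at which its call begins: read the wrist's pose just before it. camera_model takes no time and is no camera call; for the wrist camera it gives the pose at the moment of the call.
- r.close_job(): hands the job in, once; it reports no verdict.
The state is a dict: "time": time; "q": joint angles; "qd": joint speeds; "effort": joint torques, N m; "tcp_pos": TCP position; "eef_rot": TCP orientation; "force": force on the tool from outside, world axes, zero at the start; "torque": the same for the moment, N m; "width": finger opening in m.
Only numpy, scipy, OpenCV 4.12 (cv2) and the standard library are available. Lean on these libraries where they do the work, as an engineer would, in place of code of your own. Each camera call takes 0.05 s, during which the arm holds its last target. There are 200 camera calls.

### The job

The small square dip pot stands mouth-down on the wooden serving board: turn it right way up and leave it standing on the board, without dropping it. Then draw the squeeze bottle with the pointed nozzle up out of the steel stand, tip it clearly past level so that the nozzle points downhill, and finish while holding it still like that with the tip of the nozzle close above the open mouth of the pot, ready to squeeze, the bottle touching nothing but the gripper. Leave the flat-capped bottle in the stand and do not disturb the pan, the carafe or the tumbler.

Things in the scene. Friction and masses are not known exactly. Their poses are not given: they have to be found in the camera images.
- pot: white porcelain dip pot, square, 58 x 58 mm outside and 50 mm high, walls 5 mm, floor 5 mm thick and set 4 mm up inside a square foot rim, 130 to 210 g, loose. Origin at the centre of its foot (the plane it stands on when upright); its z axis runs from there out through the open mouth (so z points down while it stands mouth-down, as it does at the start), x and y are square to its sides. It can be gripped across two opposite sides, and lies steadily on any side
- pot_mouth (a point): centre of the pot's open mouth, at rim level (50 mm along the pot's z from its origin); the opening is 48 x 48 mm; axes as the pot's
- pot_middle (a point): centre of the pot's volume, 25 mm along the pot's z from its origin; axes as the pot's
- board: flat wooden serving board, fixed, 220 mm along its x, 280 mm along its y, 18 mm thick. Origin at the centre of its underside (on the table), z up
- stand: folded stainless bottle stand, fixed, 84 mm deep (its x), 232 mm long (its y), 75 mm high. Its deck, 4 mm thick with its top 75 mm above the table, has two round holes of 54 mm diameter at y = -52.5 and +52.5 mm, and a bottle stands in each hole on the bottom shelf, 3 mm above the table. Origin at the centre of its underside, z up, long open sides face -x (towards the robot) and +x
- bottle: milky-white squeeze bottle with the long pointed nozzle, 200 to 360 g, loose, upright in one of the two holes at the start. Round body of 50 mm diameter up to 128 mm above its foot, shoulder to 140 mm, screw cap of 42 mm diameter to 154 mm, then the nozzle tapering to a 7 mm tip at 198 mm. Treat it as rigid. Origin at the centre of its foot, z along the bottle towards the nozzle; about 56 mm of the straight body stands above the deck. It must be lifted 72 mm to clear the deck
- nozzle (a point): tip of the bottle's nozzle, 198 mm along the bottle's z from its origin; axes as the bottle's
- bottle_foot (a point): centre of the bottle's foot (the bottle's origin)
- capped_bottle: the other squeeze bottle, same body but with a flat cap of 44 mm diameter and 160 mm high in all, no nozzle, upright in the other hole; leave it there. Origin at the centre of its foot, z up
- pan: open rectangular stainless food pan, 108 mm along its x, 176 mm along its y, 65 mm high, loose, a bystander. Origin at the centre of its underside
- carafe: glass carafe, 94 mm diameter at the foot, 205 mm high, loose, a bystander. Origin at the centre of its underside
- tumbler: glass tumbler, 72 mm diameter at the rim, 90 mm high, loose, a bystander. Origin at the centre of its underside
Things that resemble listed ones, but are neither listed nor needed, are in the scene too. Leave any yellow look-alike of the capped_bottle alone. Leave any red look-alike of the stand alone.

How it is judged:
By the outcome, as a careful person would: the job done as asked, in the order asked, and still so for the second after the job is handed in, while the arm keeps its last pose, push and grip.
It also fails if it takes over 69 s, if anything falls off the work surface, if the arm or the gripper's body presses on something with over 40 N, if the wrist force passes 120 N, or if a joint passes its speed limit or range.

## Working session

There is one attempt and no reset: what is moved stays moved. The work goes in short steps, Python scripts to look and compute and a tool call to move; the robot and the scene stay as the last step left them, time stands still between calls to the robot, and variables do not carry over. Pictures are saved under pics/ and viewed, about 8 in all and at most 12, crops included, and the job is handed in when it is done.

Besides the shell and the picture viewer there is one more tool, called as name(argument=value, ...) on one line, values as JSON. arm_command: Moves the arm, as the interface text tells. Its arguments: {"type":"object","properties":{"grip":{"type":"array"},"slide":{"type":"array"},"rotation":{"type":"array"},"force":{"type":"number"}},"required":["grip","slide","rotation"]}

```bash
ls; mkdir -p pics; cat > h.py <<'E'
import numpy as np, cv2
from bench import r
def cloud(n):
    m=r.camera_model(n); im,d=r.camera(n)
    R=cv2.Rodrigues(np.array(m['rvec'],float))[0]; t=np.array(m['tvec'],float).ravel()
    v,u=np.mgrid[:d.shape[0],:d.shape[1]]
    p=np.stack([(u-m['cx'])/m['fx']*d,(v-m['cy'])/m['fy']*d,d],-1)
    W=(p-t)@R; W[d==0]=np.nan
    return im,W
def save(im,f): cv2.imwrite(f,im[:,:,::-1])
E
python3 - <<'E'
from h import *
for n in ['scene','side']:
    im,W=cloud(n); np.savez(n,im=im,W=W); save(im,f'pics/{n}0.png'); m=r.camera_model(n);print(n,-cv2.Rodrigues(np.array(m['rvec']))[0].T@np.array(m['tvec']).ravel())
print(r.observe())
E
```

```text
pics
scene [ 0.98030336 -0.69119308  1.27938074]
side [ 0.38204383 -0.80624851  0.80341424]
{'time': 0.1, 'q': array([ 1.07252349e+00,  2.07332116e-01,  1.54283340e+00, -3.19097716e-06,
        1.39349643e+00, -1.50472393e-01]), 'qd': array([-1.31551042e-03, -1.25256356e-03, -3.24250339e-03,  9.10440472e-05,
       -9.01223113e-04,  5.32334079e-04]), 'effort': array([-1.38937696e-03, -3.84093654e+01, -2.92547572e+01, -2.87584653e-04,
        4.82292220e-03,  4.93180067e-06]), 'tcp_pos': array([0.19581177, 0.54027519, 0.40363244]), 'eef_rot': array([[-9.40124703e-01,  3.40829239e-01, -9.86175329e-04],
       [ 3.40830527e-01,  9.40122993e-01, -1.81918807e-03],
       [ 3.07093618e-04, -2.04638230e-03, -9.99997859e-01]]), 'force': array([-0.0340087 ,  0.64454383, -0.6721463 ]), 'torque': array([ 0.01887853,  0.01580426, -0.00865091]), 'width': 0.08528583484576704}
```

View pics/scene0.png

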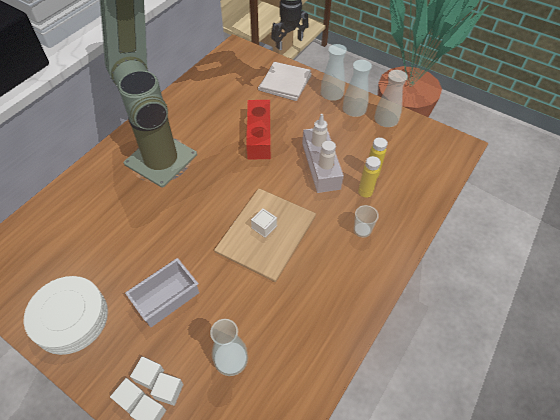

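View pics/side0.png

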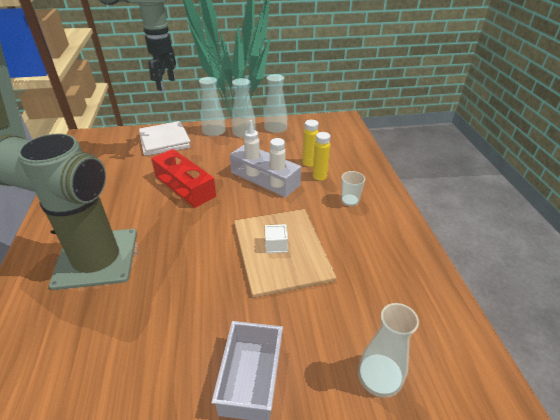

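Scene view: pot at px (263,222) on the board; grey stand with the nozzle bottle (320,132, farther) and the capped bottle (328,155). Yellow bottles stand behind it, the red stand on the robot's side, and the tumbler at (366,221). The side view agrees: pot (276,238), nozzle bottle (252,150).

```bash
cat > m.py <<'E'
from h import *
for n,pc,bc in [('scene',(263,222),(320,130)),('side',(276,238),(252,150))]:
    D=np.load(n+'.npz'); W=D['W']; im=D['im'].astype(int)
    def box(c,h): return W[c[1]-h:c[1]+h,c[0]-h:c[0]+h].reshape(-1,3)
    P=box(pc,22)
    bz=P[(P[:,2]<.03)]; print(n,'board z',np.nanmedian(bz[:,2]))
    T=P[(P[:,2]>.055)&(P[:,2]<.08)]
    T2=T[T[:,2]>.064]
    print('pot top',len(T2),np.median(T2,0),cv2.minAreaRect(T2[:,:2].astype(np.float32)*1000))
    S=P[(P[:,2]>.025)]; print('pot all',cv2.minAreaRect(S[:,:2].astype(np.float32)*1000))
    A=W.reshape(-1,3)
    near=A[(np.hypot(*(A[:,:2]-np.nanmedian(T2[:,:2],0)).T)<.25)&(abs(A[:,2]-.018)<.005)]
    print('board',cv2.minAreaRect(near[:,:2].astype(np.float32)*1000))
    B=box(bc,45); 
    for lo,hi in [(.071,.079),(.09,.125),(.145,.157),(.165,.215)]:
        s=B[(B[:,2]>lo)&(B[:,2]<hi)]
        print('bot z',lo,hi,len(s),np.median(s,0),s.min(0),s.max(0),cv2.minAreaRect(s[:,:2].astype(np.float32)*1000))
E
python3 m.py
```

```text
scene board z 0.01644269589603678
pot top 133 [ 0.48764025 -0.04043517  0.06647494] ((489.5961608886719, -40.03861618041992), (58.209228515625, 59.30802917480469), 85.62998962402344)
pot all ((489.7204895019531, -54.54011154174805), (93.68891143798828, 62.303497314453125), 87.55811309814453)
board ((498.3854064941406, 0.3811492919921875), (220.8016357421875, 379.5699768066406), 6.0589470863342285)
bot z 0.071 0.079 527 [0.49023621 0.27990001 0.07435482] [0.33850913 0.20355481 0.07100436] [0.60528359 0.62763583 0.07899922] ((459.8482360839844, 418.21209716796875), (177.21530151367188, 455.1610412597656), 17.275415420532227)
bot z 0.09 0.125 382 [0.47722066 0.31941931 0.10772175] [0.41822051 0.23124828 0.09040685] [0.67413796 0.61793923 0.12484934] ((495.273681640625, 408.8162841796875), (180.12950134277344, 427.9150695800781), 27.866958618164062)
bot z 0.145 0.157 104 [0.47683666 0.31698167 0.15304122] [0.4391742  0.23699325 0.14509704] [0.55661187 0.35288348 0.15695188] ((499.2752380371094, 293.8468017578125), (42.220680236816406, 150.0220947265625), 44.12843704223633)
bot z 0.165 0.
[... 815 characters left out ...]
), 86.40985870361328)
bot z 0.09 0.125 684 [0.46478245 0.59580206 0.10483825] [0.31461353 0.23471888 0.09010124] [0.61225727 0.66000814 0.12493916] ((437.09912109375, 459.3216552734375), (415.68768310546875, 293.08807373046875), 81.16974639892578)
bot z 0.145 0.157 99 [0.47713684 0.31686728 0.15194539] [0.43614139 0.23914047 0.14533856] [0.54927213 0.35244197 0.15699201] ((488.4828796386719, 293.2200012207031), (46.30215835571289, 147.256103515625), 36.69852828979492)
bot z 0.165 0.215 55 [0.45687914 0.3330127  0.17812747] [0.44916582 0.25713141 0.16526321] [0.53780204 0.34596143 0.20078871] ((494.5971984863281, 301.7174987792969), (16.229984283447266, 123.40813446044922), 50.45104217529297)
```

```bash
python3 - <<'E'
from h import *
s=r.observe(); R=s['eef_rot']; 
print(R.T@(np.array([.487,-.039,.37])-s['tcp_pos'])*1000)
for n in ['scene','side']:
    D=np.load(n+'.npz'); A=D['W'].reshape(-1,3)
    for nm,c,rad in [('noz',(.458,.333),.06),('cap',(.53,.25),.06)]:
        for lo,hi in [(.09,.128),(.144,.157),(.158,.17),(.17,.205)]:
            s=A[(np.hypot(A[:,0]-c[0],A[:,1]-c[1])<.055)&(A[:,2]>lo)&(A[:,2]<hi)]
            if len(s): print(n,nm,lo,len(s),np.median(s,0).round(4),s.min(0).round(4),s.max(0).round(4))
    s=A[(abs(A[:,2]-.075)<.0025)&(np.hypot(A[:,0]-.495,A[:,1]-.29)<.14)]
    print('deck',cv2.minAreaRect(s[:,:2].astype(np.float32)*1000))
    # board: narrow
    s=A[(abs(A[:,2]-.0175)<.003)&(np.hypot(A[:,0]-.5,A[:,1]+.0)<.2)]
    print('board',cv2.minAreaRect(s[:,:2].astype(np.float32)*1000),s.min(0),s.max(0))
    for nm,c,rad in [('tumb',(.6,.1),.15)]:
        pass
E
```

```text
[-471.19824752 -445.27563325   34.39901473]
scene noz 0.09 111 [0.4721 0.3156 0.1114] [0.4388 0.3054 0.0915] [0.4878 0.3416 0.1277]
scene noz 0.144 67 [0.4674 0.3235 0.1533] [0.4392 0.3125 0.1444] [0.4827 0.3529 0.1568]
scene noz 0.158 29 [0.4654 0.3301 0.162 ] [0.4441 0.3173 0.158 ] [0.4834 0.3481 0.169 ]
scene noz 0.17 34 [0.4624 0.3312 0.1835] [0.4544 0.3244 0.1702] [0.47   0.3374 0.2011]
scene cap 0.09 115 [0.5452 0.2408 0.108 ] [0.5123 0.2312 0.0904] [0.5612 0.2753 0.1277]
scene cap 0.144 42 [0.5439 0.2441 0.1523] [0.515  0.237  0.1446] [0.5566 0.2793 0.157 ]
scene cap 0.158 108 [0.535  0.2595 0.1612] [0.513  0.2363 0.158 ] [0.5585 0.2814 0.1674]
deck ((498.1660461425781, 296.3983154296875), (85.22554779052734, 235.40896606445312), 45.40325164794922)
board ((499.11187744140625, -1.83636474609375), (220.07937622070312, 374.16937255859375), 5.741925239562988) [ 0.38098362 -0.19127518  0.01450055] [0.62348805 0.19154319 0.02049401]
side noz 0.09 156 [0.4548 0.3169 0.1096] [0.4326 0.3087 0.0901] [0.4799 0.3363 0.1278]
side noz 0.144 57 [0.4538 0.323  0.1522] [0.4361 0.3157 0.1443] [0.4778 0.3524 0.157 ]
side noz 0.158 44 [0.4581 0.3304 0.16  ] [0.4421 0.3161 0.158 ] [0.4723 0.3446 0.1695]
side noz 0.17 41 [0.4567 0.3343 0.182 ] [0.4498 0.3244 0.1705] [0.4631 0.346  0.2008]
side cap 0.09 163 [0.5284 0.2431 0.1083] [0.507  0.2347 0.0902] [0.5536 0.2688 0.1279]
side cap 0.144 49 [0.5294 0.2456 0.1506] [0.5101 0.2391 0.1444] [0.5493 0.2616 0.157 ]
side cap 0.158 97 [0.5313 0.259  0.1626] [0.5104 0.2385 0.158 ] [0.5512 0.2864 0.1662]
deck ((493.8042907714844, 299.5682373046875), (87.280517578125, 234.55642700195312), 45.25754165649414)
board ((494.2476806640625, 0.028533935546875), (219.6583251953125, 372.21185302734375), 5.941041946411133) [ 0.37781825 -0.19092278  0.01451418] [0.61988135 0.19300526 0.02049858]
```

arm_command(grip=[0,0,0,0,0,0,0,0,0,0,0,0], slide=[[-330,-310,24],[-330,-310,24],[-330,-310,24],[-330,-310,24],[-330,-310,24],[-330,-310,24],[-330,-310,24],[-330,-310,24],[-330,-310,24],[-330,-310,24],[-330,-310,24],[-330,-310,24]], rotation=[[0,0,66],[0,0,66],[0,0,66],[0,0,66],[0,0,66],[0,0,66],[0,0,66],[0,0,66],[0,0,66],[0,0,66],[0,0,66],[0,0,66]])

```text
time: 1.1
tcp_pos: [0.4027, 0.1318, 0.3803]
eef_rot: [[-0.063, 0.998, 0.001], [0.998, 0.063, -0.003], [-0.003, 0.001, -1.0]]
force: [-0.3, 0.4, 0.4]
width: 0.0854
```

```bash
python3 - <<'E'
from h import *
s=r.observe(); R=s['eef_rot'];np.set_printoptions(precision=4,suppress=True)
print(s['q'],s['tcp_pos'],R)
import pickle; pickle.dump([s],open('st.pkl','wb'))
print(R.T@(np.array([.487,-.039,.37])-s['tcp_pos'])*1000)
def FKr(q):
    Z=lambda a:cv2.Rodrigues(np.array([0,0,a]))[0]; Y=lambda a:cv2.Rodrigues(np.array([0,a,0.]))[0]
    return Z(q[0])@Y(q[1]+q[2])@Z(q[3])@Y(q[4])@Z(q[5])@Z(np.pi/2)
print(FKr(s['q']))
print(cv2.Rodrigues(np.eye(3))[0].T)
E
```

```text
[ 0.1125 -0.1037  1.9192 -0.0032  1.3255  0.0502] [0.4027 0.1318 0.3803] [[-0.0631  0.998   0.001 ]
 [ 0.998   0.0631 -0.0031]
 [-0.0031  0.0008 -1.    ]]
[-175.7269   73.384    10.9485]
[[-0.0631  0.998   0.001 ]
 [ 0.998   0.0631 -0.0031]
 [-0.0031  0.0008 -1.    ]]
[[0. 0. 0.]]
```

arm_command(grip=[0,0,0,0,0,0], slide=[[-176,73,11],[-176,73,11],[-176,73,11],[-176,73,11],[-176,73,11],[-176,73,11]], rotation=[[0,0,8],[0,0,8],[0,0,8],[0,0,8],[0,0,8],[0,0,8]])

```text
time: 1.6
tcp_pos: [0.4875, -0.0373, 0.3693]
eef_rot: [[0.073, 0.997, 0.0], [0.997, -0.073, -0.002], [-0.002, 0.001, -1.0]]
force: [-0.1, 0.1, 0.5]
width: 0.0855
```

```bash
python3 - <<'E'
from h import *
import pickle
s=r.observe(); R=s['eef_rot'];np.set_printoptions(precision=4,suppress=True)
L=pickle.load(open('st.pkl','rb'))+[s]; pickle.dump(L,open('st.pkl','wb'))
print(s['q'],s['tcp_pos'])
im,W=cloud('wrist'); save(im,'pics/w1.png')
A=W.reshape(-1,3)
m=np.hypot(A[:,0]-.487,A[:,1]+.039)<.06
T=A[m&(abs(A[:,2]-.068)<.006)]
print(len(T),np.median(T,0),cv2.minAreaRect(T[:,:2].astype(np.float32)*1000),T.min(0),T.max(0))
E
```

```text
[-0.2531  0.0557  1.7877 -0.0015  1.2973 -0.1792] [ 0.4875 -0.0373  0.3693]
5218 [ 0.4868 -0.0345  0.0639] ((486.7227783203125, -35.77637481689453), (58.45985412597656, 58.028541564941406), 85.10441589355469) [ 0.456  -0.0663  0.062 ] [ 0.5176 -0.0045  0.0697]
```

View pics/w1.png

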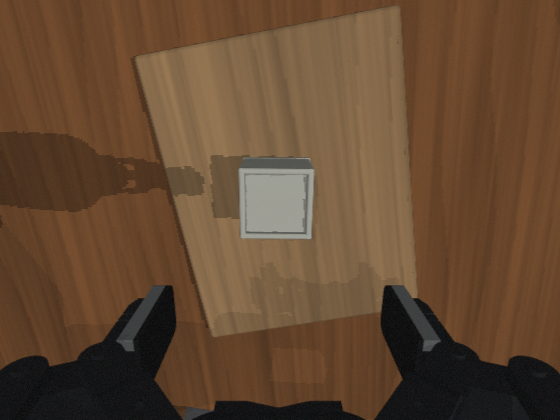

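```bash
cat >> h.py <<'E'
np.set_printoptions(precision=4,suppress=True)
def rv(R): return np.degrees(cv2.Rodrigues(R)[0].ravel())
def mat(v): return cv2.Rodrigues(np.radians(np.array(v,float)))[0]
def cmd(R,p,R2,g,L=.155):
    "slide,rot from pose R,p to have orientation R2 and grasp point g"
    t=g-R2[:,2]*L
    return (R.T@(t-p)*1000).round(1), rv(R.T@R2).round(1), t
E
python3 - <<'E'
from h import *
s=r.observe();R=s['eef_rot'];p=s['tcp_pos']
R2=R@mat([0,-25,0]); g=np.array([.487,-.037,.047])
for h in (.08,0): print(cmd(R,p,R2,g-R2[:,2]*h))
R3=R2@mat([0,90,0])
print(R3, cmd(R2,g-R2[:,2]*.155,R3,np.array([.487,-.037,.049])))
E
```

```text
(array([ 97.6,   1. , 109.1]), array([  0., -25.,  -0.]), array([0.4944, 0.062 , 0.26  ]))
(array([ 63.8,   1. , 181.6]), array([  0., -25.,  -0.]), array([0.4919, 0.0283, 0.1875]))
[[ 0.0315  0.9974  0.0649]
 [ 0.4212 -0.0722  0.9041]
 [ 0.9064 -0.0011 -0.4224]] (array([-155.8,   -0. ,  153.2]), array([-0., 90.,  0.]), array([ 0.4769, -0.1771,  0.1145]))
```

arm_command(grip=[0,0,0,0,0,0,0,0,0,0], slide=[[98,1,109],[98,1,109],[98,1,109],[98,1,109],[98,1,109],[64,1,182],[64,1,182],[64,1,182],[64,1,182],[64,1,182]], rotation=[[0,-25,0],[0,-25,0],[0,-25,0],[0,-25,0],[0,-25,0],[0,-25,0],[0,-25,0],[0,-25,0],[0,-25,0],[0,-25,0]])

```text
time: 2.48
tcp_pos: [0.492, 0.0302, 0.1895]
eef_rot: [[0.063, 0.998, -0.027], [0.904, -0.069, -0.421], [-0.422, 0.003, -0.907]]
force: [-0.3, 0.2, -0.1]
width: 0.0857
```

arm_command(grip=[1,1,1,1,1,1,1,1], slide=[[0,0,0],[0,0,0],[0,0,0],[0,0,0],[0,0,0],[0,0,0],[0,0,0],[0,0,0]], rotation=[[0,0,0],[0,0,0],[0,0,0],[0,0,0],[0,0,0],[0,0,0],[0,0,0],[0,0,0]], force=50)

```text
time: 3.15
tcp_pos: [0.4925, 0.0305, 0.1901]
eef_rot: [[0.063, 0.998, -0.025], [0.904, -0.068, -0.422], [-0.423, 0.004, -0.906]]
force: [-1.8, 3.0, 8.1]
width: 0.0576
```

```bash
cat > fit.py <<'E'
from h import *
import pickle
from scipy.optimize import least_squares
s=r.observe()
L=pickle.load(open('st.pkl','rb'))+[s]; pickle.dump(L,open('st.pkl','wb'))
s0=dict(q=np.array([ 1.07252349e+00,  2.07332116e-01,  1.54283340e+00, 0,1.39349643e+00, -1.50472393e-01]),tcp_pos=np.array([0.19581177, 0.54027519, 0.40363244]))
L=[s0]+L
Z=lambda a:mat([0,0,np.degrees(a)]); Y=lambda a:mat([0,np.degrees(a),0])
def FK(q,k):
    R1=Z(q[0]);R2=R1@Y(q[1]);R3=R2@Y(q[2]);R4=R3@Z(q[3]);R5=R4@Y(q[4])
    return R1@[k[0],k[1],k[2]]+R2@[0,0,k[3]]+R3@[k[4],0,k[5]]+R5@[0,0,k[6]], R5@Z(q[5])@Z(np.pi/2)
if __name__=='__main__':
    f=lambda k:np.concatenate([np.concatenate([FK(x['q'],k)[0]-x['tcp_pos'] for x in L]),1e-3*(k-[0,.086,.3,.4,0,.4,.1])])
    o=least_squares(f,[0,.086,.3,.4,0,.4,.1]); print(o.x,abs(o.fun[:-7]).max()); np.save('k',o.x)
    print(s['q'],s['tcp_pos'],s['width'],s['force'],FK(s['q'],o.x)[1]-s['eef_rot'])
E
python3 fit.py
```

```text
[0.     0.0862 0.2827 0.455  0.0941 0.4996 0.1426] 4.7642070166720174e-07
[ 0.0091  0.3755  1.8734 -0.5276  0.9933  0.3931] [0.4925 0.0305 0.1901] 0.05762829291602952 [-1.8323  2.9641  8.1423] [[ 0. -0. -0.]
 [-0. -0. -0.]
 [-0.  0.  0.]]
```

```bash
cat > ik.py <<'E'
from h import *
from fit import FK
from scipy.optimize import least_squares
k=np.load('k.npy'); lo=np.array([-2.73,-.86,.23,-1.11,.08,-2.82]);hi=np.array([2.73,2.22,2.46,4.25,2.63,2.82])
def ik(R,p,q0):
    def f(q):
        P,Q=FK(q,k); return np.concatenate([(P-p)*5,(Q-R).ravel()])
    o=least_squares(f,np.clip(q0,lo+.01,hi-.01),bounds=(lo,hi)); return o.x,np.abs(o.fun).max()
E
python3 - <<'E'
from ik import *
s=r.observe();q=s['q'];R=s['eef_rot'];p=s['tcp_pos'];g=p+R[:,2]*.155; print('g',g)
# pot flip path, lift 45mm, pitch 90
for a in range(0,91,15):
    Ra=R@mat([0,a,0]); ga=g+[0,0,.06]; q,e=ik(Ra,ga-Ra[:,2]*.155,q); print(a,q,round(e,4))
Ra=R@mat([0,90,0]); print('down',ik(Ra,g+[0,0,.003]-Ra[:,2]*.155,q))
# bottle grasp: heading 45, pitch e, jaws horizontal
def tool(h,e,roll):
    h,e=np.radians([h,e]); z=np.array([np.cos(h)*np.cos(e),np.sin(h)*np.cos(e),-np.sin(e)])
    y=np.array([-np.sin(h),np.cos(h),0]); x=np.cross(y,z); return np.c_[x,y,z]@mat([0,0,roll])
b=np.array([.459,.335,.103])
seeds=[np.array([a,.3,1.8,b4,1.2,c]) for a in (0,.5) for b4 in (-.5,1,2.5) for c in (-1.5,0,1.5)]
for h in (30,45,60):
  for e in (15,25,35):
    for roll in (0,180):
      best=min((ik(tool(h,e,roll),b-tool(h,e,roll)[:,2]*.155,s_) for s_ in seeds),key=lambda t:t[1])
      print(h,e,roll,best[0],round(best[1],4))
E
```

```text
g [ 0.4886 -0.0349  0.0496]
0 [ 0.0091  0.2687  1.854  -0.492   1.1035  0.3221] 0.0
15 [-0.1422  0.2059  1.8733 -0.2004  1.054   0.0248] 0.0
30 [-0.3013  0.1969  1.8757  0.0968  1.0872 -0.2791] 0.0
45 [-0.4498  0.2433  1.8607  0.3503  1.1906 -0.5386] 0.0
60 [-0.5739  0.3376  1.8299  0.5439  1.3357 -0.7351] 0.0
75 [-0.6671  0.467   1.7859  0.6889  1.4989 -0.876 ] 0.0
90 [-0.729   0.618   1.7324  0.8037  1.6684 -0.9748] 0.0
down (array([-0.729 ,  0.7306,  1.7126,  0.7993,  1.6038, -1.0416]), np.float64(5.2735593669694936e-15))
30 15 0 [0.4303 0.4858 2.3548 3.0351 1.0095 1.6034] 0.0
30 15 180 [ 0.4303  0.4858  2.3548  3.0351  1.0095 -1.5382] 0.0
30 25 0 [0.4361 0.3155 2.3452 3.0114 0.6562 1.6371] 0.0
30 25 180 [ 0.4361  0.3155  2.3452  3.0114  0.6562 -1.5045] 0.0
30 35 0 [0.4433 0.1968 2.2972 2.9294 0.3175 1.7265] 0.0
30 35 180 [ 0.4433  0.1968  2.2972  2.9294  0.3175 -1.4151] 0.0
45 15 0 [0.1714 0.4875 2.347  2.4516 1.064  1.7713] 0.0
45 15 180 [ 0.1714  0.4875  2.347   2.4516  1.064  -1.3702] 0.0
45 25 0 [0.2065 0.3192 2.338  2.3343 0.7564 1.9511] 0.0
45 25 180 [ 0.2065  0.3192  2.338   2.3343  0.7564 -1.1905] 0.0
45 35 0 [0.2514 0.2012 2.2911 2.0466 0.4882 2.2865] 0.0
45 35 180 [ 0.2514  0.2012  2.2911  2.0466  0.4882 -0.8551] 0.0
60 15 0 [-0.0005  0.51    2.2612  1.9732  1.1418  1.9228] 0.0
60 15 180 [-0.0005  0.51    2.2612  1.9732  1.1418 -1.2188] 0.0
60 25 0 [0.0466 0.3601 2.2581 1.8425 0.914  2.1309] 0.0
60 25 180 [ 0.0466  0.3601  2.2581  1.8425  0.914  -1.0107] 0.0
60 35 0 [0.1098 0.2489 2.2225 1.6067 0.7217 2.4307] 0.0
60 35 180 [ 0.1098  0.2489  2.2225  1.6067  0.7217 -0.7109] 0.0
```

arm_command(grip=[1,1,1,1], slide=[[-8,0,-18],[-25,0,-54],[-25,0,-54],[-25,0,-54]], rotation=[[0,0,0],[0,0,0],[0,0,0],[0,0,0]])

```text
time: 3.48
tcp_pos: [0.4928, 0.0305, 0.2503]
eef_rot: [[0.065, 0.998, -0.022], [0.904, -0.068, -0.421], [-0.422, 0.007, -0.907]]
force: [-0.6, 0.2, -1.6]
width: 0.0574
```

arm_command(grip=[1,1,1,1,1,1,1,1,1], slide=[[-17.4,0,1],[-34.5,0,3.9],[-51.2,0,8.7],[-67.2,0,15.3],[-82.5,0,23.8],[-96.7,0,33.9],[-109.6,0,45.4],[-109.6,0,45.4],[-109.6,0,45.4]], rotation=[[0,6.4,0],[0,12.9,0],[0,19.3,0],[0,25.7,0],[0,32.1,0],[0,38.6,0],[0,45,0],[0,45,0],[0,45,0]])

```text
time: 4.23
tcp_pos: [0.4823, -0.0888, 0.251]
eef_rot: [[0.069, 0.997, 0.021], [0.938, -0.072, 0.34], [0.341, -0.004, -0.94]]
force: [0.7, 0.6, -2.1]
width: 0.0575
```

arm_command(grip=[1,1,1,1,1,1,1,1,1], slide=[[-17.4,0,1],[-34.5,0,3.9],[-51.2,0,8.7],[-67.2,0,15.3],[-82.5,0,23.8],[-96.7,0,33.9],[-109.6,0,45.4],[-109.6,0,45.4],[-109.6,0,45.4]], rotation=[[0,6.4,0],[0,12.9,0],[0,19.3,0],[0,25.7,0],[0,32.1,0],[0,38.6,0],[0,45,0],[0,45,0],[0,45,0]])

```text
time: 4.98
tcp_pos: [0.4769, -0.1739, 0.1706]
eef_rot: [[0.033, 0.998, 0.058], [0.423, -0.067, 0.904], [0.906, -0.005, -0.424]]
force: [0.3, -0.3, -1.4]
width: 0.0575
```

```bash
python3 - <<'E'
from ik import *
s=r.observe();R=s['eef_rot'];p=s['tcp_pos'];g=p+R[:,2]*.155;print(s['q'],R,g,s['width'],s['force'])
im,W=cloud('side'); im2,_=cloud('scene')
save(np.hstack([cv2.resize(im[150:350,180:380],(400,400)),cv2.resize(im2[130:330,170:370],(400,400))]),'pics/f1.png')
A=W.reshape(-1,3);c=A[(np.linalg.norm(A-g,axis=1)<.06)]
print(c[:,2].min(), (R.T@np.array([0,0,-.01])*1000))
E
```

```text
[-0.7288  0.6243  1.7354  0.7982  1.6636 -0.9743] [[ 0.0328  0.9978  0.0582]
 [ 0.4227 -0.0666  0.9038]
 [ 0.9057 -0.0051 -0.424 ]] [ 0.4859 -0.0338  0.1049] 0.057483415605906286 [ 0.2992 -0.3437 -1.3666]
0.10915513103658536 [-9.0566  0.0508  4.2398]
```

View pics/f1.png

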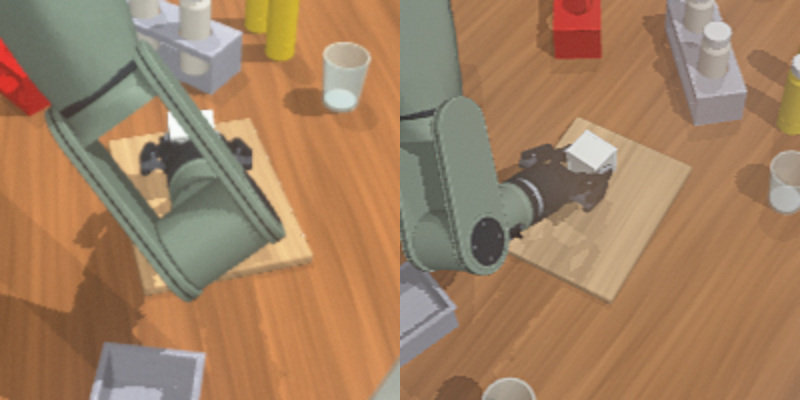

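arm_command(grip=[1,1,1,1,1], slide=[[-23,0,10.6],[-45.3,0,21.2],[-47.1,0,22],[-48.9,0,22.9],[-48.9,0,22.9]], rotation=[[0,0,0],[0,0,0],[0,0,0],[0,0,0],[0,0,0]])

```text
time: 5.5
tcp_pos: [0.4778, -0.1748, 0.1198]
eef_rot: [[0.027, 0.998, 0.062], [0.423, -0.067, 0.904], [0.906, 0.002, -0.424]]
force: [0.2, 0.1, -1.1]
width: 0.0574
```

arm_command(grip=[1,1], slide=[[-2,0,0.9],[-2,0,0.9]], rotation=[[0,0,0],[0,0,0]])

```text
time: 5.67
tcp_pos: [0.4777, -0.1754, 0.1173]
eef_rot: [[0.027, 0.998, 0.063], [0.423, -0.068, 0.903], [0.906, 0.002, -0.424]]
force: [-0.4, -0.6, -1.1]
width: 0.0575
```

arm_command(grip=[1,1], slide=[[-1.8,0,0.8],[-1.8,0,0.8]], rotation=[[0,0,0],[0,0,0]])

```text
time: 5.83
tcp_pos: [0.4776, -0.1757, 0.1149]
eef_rot: [[0.028, 0.998, 0.063], [0.422, -0.069, 0.904], [0.906, 0.002, -0.423]]
force: [1.0, -0.6, 0.6]
width: 0.0575
```

arm_command(grip=[1,1], slide=[[-0.9,0,0.4],[-0.9,0,0.4]], rotation=[[0,0,0],[0,0,0]])

```text
time: 6.0
tcp_pos: [0.4776, -0.1759, 0.1145]
eef_rot: [[0.028, 0.998, 0.063], [0.419, -0.069, 0.905], [0.907, 0.002, -0.42]]
force: [-0.2, -2.0, 6.5]
width: 0.0576
```

arm_command(grip=[1,1], slide=[[-0.9,0,0.4],[-0.9,0,0.4]], rotation=[[0,0,0],[0,0,0]])

```text
time: 6.17
tcp_pos: [0.4777, -0.176, 0.1143]
eef_rot: [[0.027, 0.998, 0.063], [0.418, -0.068, 0.906], [0.908, 0.002, -0.418]]
force: [-1.3, -2.2, 10.4]
width: 0.0574
```

arm_command(grip=[0,0,0,0,0,0,0,0,0,0,0], slide=[[0,0,0],[0,0,0],[0,0,0],[0,0,0],[0,0,0],[0,0,-30],[0,0,-70],[18,0,-78],[54,0,-95],[54,0,-95],[54,0,-95]], rotation=[[0,0,0],[0,0,0],[0,0,0],[0,0,0],[0,0,0],[0,0,0],[0,0,0],[0,0,0],[0,0,0],[0,0,0],[0,0,0]])

```text
time: 7.08
tcp_pos: [0.4735, -0.2393, 0.2032]
eef_rot: [[0.026, 0.998, 0.064], [0.425, -0.069, 0.903], [0.905, 0.004, -0.426]]
force: [-0.5, 0.1, 0.5]
width: 0.0858
```

arm_command(grip=[0,0,0,0,0,0,0,0,0], slide=[[17.4,0,1],[34.5,0,3.9],[51.2,0,8.7],[67.2,0,15.3],[82.5,0,23.8],[96.7,0,33.9],[109.6,0,45.4],[109.6,0,45.4],[109.6,0,45.4]], rotation=[[0,-6.4,0],[0,-12.9,0],[0,-19.3,0],[0,-25.7,0],[0,-32.1,0],[0,-38.6,0],[0,-45,0],[0,-45,0],[0,-45,0]])

```text
time: 7.83
tcp_pos: [0.4786, -0.1498, 0.2808]
eef_rot: [[0.062, 0.998, 0.022], [0.937, -0.065, 0.343], [0.344, -0.001, -0.939]]
force: [1.2, 0.6, -0.7]
width: 0.0854
```

arm_command(grip=[0,0,0,0,0,0,0,0,0], slide=[[17.4,0,1],[34.5,0,3.9],[51.2,0,8.7],[67.2,0,15.3],[82.5,0,23.8],[96.7,0,33.9],[109.6,0,45.4],[109.6,0,45.4],[109.6,0,45.4]], rotation=[[0,-6.4,0],[0,-12.9,0],[0,-19.3,0],[0,-25.7,0],[0,-32.1,0],[0,-38.6,0],[0,-45,0],[0,-45,0],[0,-45,0]])

```text
time: 8.58
tcp_pos: [0.4864, -0.0327, 0.2739]
eef_rot: [[0.058, 0.998, -0.034], [0.906, -0.067, -0.419], [-0.42, -0.007, -0.908]]
force: [0.6, -0.3, -0.5]
width: 0.0858
```

```bash
python3 - <<'E'
from ik import *
s=r.observe();R=s['eef_rot'];p=s['tcp_pos'];g=p+R[:,2]*.155;print(s['q'],R,g,s['width'],s['force'])
for n in ['wrist','side','scene']:
    im,W=cloud(n); A=W.reshape(-1,3)
    if n=='wrist': save(im,'pics/w2.png')
    c=A[(np.hypot(A[:,0]-.486,A[:,1]+.03)<.06)&(A[:,2]>.066)&(A[:,2]<.085)]
    if len(c)>20: print(n,len(c),np.median(c,0),cv2.minAreaRect(c[:,:2].astype(np.float32)*1000))
E
```

```text
[-0.1212  0.2064  1.8711 -0.4908  1.0983  0.1792] [[ 0.0583  0.9977 -0.0341]
 [ 0.9057 -0.0672 -0.4186]
 [-0.42   -0.0065 -0.9075]] [ 0.4811 -0.0976  0.1332] 0.08579926022751268 [ 0.5869 -0.3058 -0.5457]
wrist 20113 [ 0.4892 -0.0226  0.0755] ((488.777099609375, -27.89777946472168), (50.51080322265625, 59.60287094116211), 85.81768798828125)
side 317 [ 0.4876 -0.0323  0.0757] ((487.37237548828125, -29.922697067260742), (51.910064697265625, 58.02251434326172), 84.8563003540039)
scene 76 [ 0.4769 -0.0471  0.0738] ((491.5797424316406, -33.960655212402344), (51.163509368896484, 60.925209045410156), 88.45145416259766)
```

View pics/w2.png

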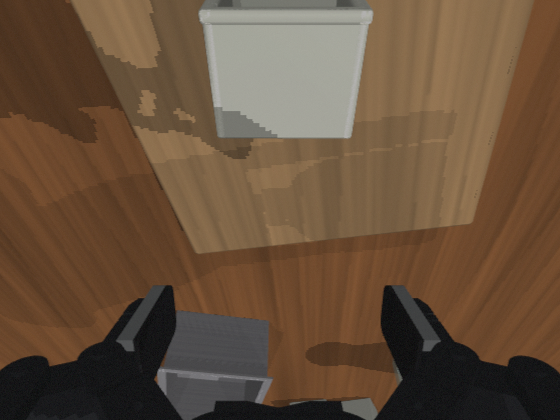

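```bash
cat > plan.py <<'E'
from ik import *
def tool(h,e,roll):
    h,e=np.radians([h,e]); z=np.array([np.cos(h)*np.cos(e),np.sin(h)*np.cos(e),-np.sin(e)])
    y=np.array([-np.sin(h),np.cos(h),0]); x=np.cross(y,z); return np.c_[x,y,z]@mat([0,0,roll])
if __name__=='__main__':
    from scipy.spatial.transform import Rotation as Ro, Slerp
    b=np.array([.459,.335,.108]); H=.105
    q0=r.observe()['q']; out=[]
    for h in (45,60):
     for roll in (0,180):
      e=25;Rg=tool(h,e,roll); qs=q0+[0,0,0,1.5,0,0]
      qg,er=min((ik(Rg,b+[0,0,.14]-Rg[:,2]*.155,np.array([.1,.3,2,2,.9,c])) for c in (-1.,2)),key=lambda t:t[1])
      if er>1e-3: print('no',h,roll);continue
      qd,erd=ik(Rg,b-Rg[:,2]*.155,qg)
      print('grasp',h,roll,qg,qd,erd)
      for az in range(-180,180,30):
        el=-35; w=tool(az,-el,0)[:,2]
        for px in (.487,):
          tip=np.array([px,-.035,.068+.017]); gf=tip-w*(.198-H)
          Q0=Ro.align_vectors([w],[[0,0,1]])[0].as_matrix()
          for ph in range(0,360,30):
            Rf=cv2.Rodrigues(w*np.radians(ph))[0]@Q0@Rg
            if Rf[2,2]>0.1: continue
            qf,er=ik(Rf,gf-Rf[:,2]*.155,qg)
            if er>1e-3: continue
            out.append((np.abs(qf-qg).max(),h,roll,az,ph,qf,Rf[:,2],np.min(np.minimum(qf-lo,hi-qf))))
    out.sort(key=lambda t:t[0])
    for o in out[:14]: print(round(o[0],2),*o[1:5],o[5],o[6],round(o[7],2))
E
python3 plan.py
```

```text
grasp 45 0 [ 0.2065 -0.15    2.3181  1.7255  0.5257  2.6938] [0.2065 0.3011 2.3399 2.3217 0.7453 1.9683] 2.887690087050032e-12
grasp 45 180 [ 0.2065 -0.15    2.3181  1.7255  0.5257 -0.4478] [ 0.2065  0.3011  2.3399  2.3217  0.7453 -1.1732] 1.0141887329950805e-11
grasp 60 0 [ 0.0466 -0.06    2.2402  1.4838  0.8723  2.6937] [0.0466 0.3439 2.2599 1.8317 0.9102 2.1484] 2.7755575615628914e-15
grasp 60 180 [ 0.0466 -0.06    2.2402  1.4838  0.8723 -0.4479] [ 0.0466  0.3439  2.2599  1.8317  0.9102 -0.9932] 1.1102230246251565e-15
1.16 45 180 -90 300 [-0.7772  0.71    2.371   1.8646  1.6036  0.7144] [0.8754 0.4807 0.0503] 0.09
1.22 45 180 -120 270 [-0.2201  0.7212  2.4045  2.9431  1.6055  0.6595] [ 0.9985 -0.0214  0.0503] 0.06
1.4 45 180 -60 330 [-0.8833  0.7097  2.1213  1.2623  1.7205  0.9522] [0.5178 0.854  0.0503] 0.34
1.5 60 180 30 30 [-0.3811  0.9426  1.267   0.0122  2.3736  0.7836] [-0.9173  0.3767 -0.1288] 0.26
1.52 45 180 -30 0 [-0.7872  0.7974  1.8057  0.9023  1.9803  1.0711] [0.0214 0.9985 0.0503] 0.65
1.52 60 180 -90 270 [-0.805   0.5009  2.3412  1.636   1.4155  1.075 ] [ 0.7849  0.6061 -0.1288] 0.12
1.54 60 180 0 0 [-0.5596  0.845   1.4712  0.442   2.2096  1.0962] [-0.6061  0.7849 -0.1288] 0.42
1.57 45 180 -150 210 [-0.0893  0.3165  2.3897  3.2931  0.8527  0.8561] [ 0.9386 -0.1981 -0.2826] 0.07
1.64 45 180 0 0 [-0.4779  0.7855  1.4493  0.2942  2.1617  1.1629] [-0.7138  0.6409 -0.2826] 0.47
1.66 60 180 -60 300 [-0.8325  0.5877  2.0612  1.1186  1.6584  1.2171] [ 0.3767  0.9173 -0.1288] 0.4
1.68 60 180 -30 330 [-0.7203  0.7165  1.7514  0.7752  1.9454  1.2296] [-0.1325  0.9828 -0.1288] 0.68
1.68 60 180 0 330 [-0.3855  0.7393  1.436   0.1415  2.1173  1.2343] [-0.7964  0.4532 -0.4005] 0.51
1.73 45 180 -120 240 [-0.561   0.295   2.4359  2.1186  1.0425  1.2858] [ 0.9119  0.2977 -0.2826] 0.02
1.74 45 180 0 30 [-0.6279  0.9162  1.5003  0.5854  2.261   1.032 ] [-0.4807  0.8754  0.0503] 0.37
```

```bash
python3 - <<'E'
from h import *
s=r.observe();R=s['eef_rot'];p=s['tcp_pos']
g=np.array([.488,-.025,.048])
for h in (.08,0): print(cmd(R,p,R,g-R[:,2]*h))
print(R.T@[0,0,10])
E
```

```text
(array([104.5,   0.5, -32.3]), array([0., 0., 0.]), array([0.4953, 0.0737, 0.2612]))
(array([104.5,   0.5,  47.7]), array([0., 0., 0.]), array([0.4928, 0.0401, 0.1886]))
[-4.2107 -0.0121 -9.0703]
```

arm_command(grip=[0,0,0,0,0,0,0,0,0], slide=[[104.5,0.5,-32],[104.5,0.5,-32],[104.5,0.5,-32],[104.5,0.5,-32],[104.5,0.5,0],[104.5,0.5,30],[104.5,0.5,47.5],[104.5,0.5,47.5],[104.5,0.5,47.5]], rotation=[[0,0,0],[0,0,0],[0,0,0],[0,0,0],[0,0,0],[0,0,0],[0,0,0],[0,0,0],[0,0,0]])

```text
time: 9.48
tcp_pos: [0.4924, 0.0398, 0.1886]
eef_rot: [[0.064, 0.997, -0.032], [0.904, -0.072, -0.421], [-0.422, -0.002, -0.906]]
force: [0.8, -0.4, 0.4]
width: 0.0853
```

arm_command(grip=[1,1,1,1,1,1,1,1], slide=[[0,0,0],[0,0,0],[0,0,0],[0,0,0],[0,0,0],[0,0,0],[0,0,0],[0,0,0]], rotation=[[0,0,0],[0,0,0],[0,0,0],[0,0,0],[0,0,0],[0,0,0],[0,0,0],[0,0,0]], force=50)

```text
time: 10.15
tcp_pos: [0.4937, 0.0418, 0.1907]
eef_rot: [[0.063, 0.998, -0.025], [0.904, -0.067, -0.422], [-0.423, 0.004, -0.906]]
force: [0.0, 0.1, 6.8]
width: 0.0574
```

arm_command(grip=[1,1,1,1], slide=[[-8,0,-18],[-25,0,-54],[-25,0,-54],[-25,0,-54]], rotation=[[0,0,0],[0,0,0],[0,0,0],[0,0,0]])

```text
time: 10.48
tcp_pos: [0.4938, 0.0421, 0.2509]
eef_rot: [[0.064, 0.998, -0.023], [0.905, -0.068, -0.421], [-0.422, 0.006, -0.907]]
force: [-0.0, 0.8, -2.7]
width: 0.0572
```

arm_command(grip=[1,1,1,1,1,1,1,1,1], slide=[[-17.4,0,1],[-34.5,0,3.9],[-51.2,0,8.7],[-67.2,0,15.3],[-82.5,0,23.8],[-96.7,0,33.9],[-109.6,0,45.4],[-109.6,0,45.4],[-109.6,0,45.4]], rotation=[[0,6.4,0],[0,12.9,0],[0,19.3,0],[0,25.7,0],[0,32.1,0],[0,38.6,0],[0,45,0],[0,45,0],[0,45,0]])

```text
time: 11.23
tcp_pos: [0.4835, -0.0773, 0.2519]
eef_rot: [[0.069, 0.997, 0.02], [0.937, -0.072, 0.341], [0.341, -0.004, -0.94]]
force: [0.2, -0.1, -1.3]
width: 0.0575
```

arm_command(grip=[1,1,1,1,1,1,1,1,1], slide=[[-17.4,0,1],[-34.5,0,3.9],[-51.2,0,8.7],[-67.2,0,15.3],[-82.5,0,23.8],[-96.7,0,33.9],[-109.6,0,45.4],[-109.6,0,45.4],[-109.6,0,45.4]], rotation=[[0,6.4,0],[0,12.9,0],[0,19.3,0],[0,25.7,0],[0,32.1,0],[0,38.6,0],[0,45,0],[0,45,0],[0,45,0]])

```text
time: 11.98
tcp_pos: [0.4781, -0.1624, 0.1718]
eef_rot: [[0.033, 0.998, 0.058], [0.423, -0.067, 0.904], [0.906, -0.005, -0.424]]
force: [0.2, -0.0, -2.0]
width: 0.0576
```

arm_command(grip=[1,1,1,1,1], slide=[[-23,0,10.6],[-43,0,20.1],[-45.3,0,21.2],[-46.3,0,21.7],[-46.3,0,21.7]], rotation=[[0,0,0],[0,0,0],[0,0,0],[0,0,0],[0,0,0]])

```text
time: 12.4
tcp_pos: [0.4792, -0.163, 0.124]
eef_rot: [[0.027, 0.998, 0.061], [0.423, -0.067, 0.903], [0.906, 0.001, -0.424]]
force: [0.7, 0.2, -0.8]
width: 0.0574
```

```bash
python3 - <<'E'
from ik import *
s=r.observe();R=s['eef_rot'];p=s['tcp_pos'];g=p+R[:,2]*.155;print(R,p,g,s['width'],s['force'])
im,W=cloud('side'); im2,_=cloud('scene')
save(np.hstack([cv2.resize(im[170:320,200:350],(400,400)),cv2.resize(im2[150:300,190:340],(400,400))]),'pics/f2.png')
E
```

```text
[[ 0.027   0.9978  0.0609]
 [ 0.4235 -0.0666  0.9035]
 [ 0.9055  0.0014 -0.4243]] [ 0.4792 -0.163   0.124 ] [ 0.4886 -0.023   0.0582] 0.0574473009766552 [ 0.7109  0.2004 -0.805 ]
```

View pics/f2.png

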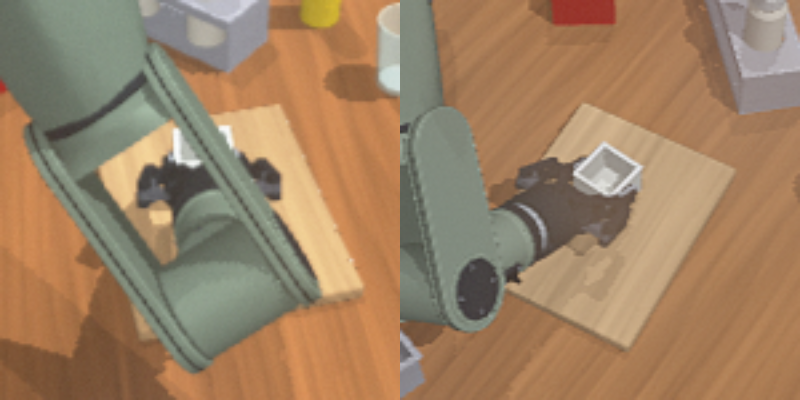

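The pot is now mouth-up in the gripper (right half, px (607,170)), about 9 mm above the board. I'll lower it gently.

arm_command(grip=[1,1,1], slide=[[-4,0,1.9],[-6.8,0,3.2],[-6.8,0,3.2]], rotation=[[0,0,0],[0,0,0],[0,0,0]])

```text
time: 12.75
tcp_pos: [0.4784, -0.1637, 0.1147]
eef_rot: [[0.029, 0.998, 0.062], [0.422, -0.069, 0.904], [0.906, -0.0, -0.423]]
force: [0.2, 0.3, -1.5]
width: 0.0575
```

arm_command(grip=[1,1], slide=[[-0.9,0,0.4],[-0.9,0,0.4]], rotation=[[0,0,0],[0,0,0]])

```text
time: 12.92
tcp_pos: [0.4785, -0.1638, 0.1141]
eef_rot: [[0.029, 0.998, 0.062], [0.421, -0.068, 0.905], [0.907, 0.0, -0.422]]
force: [-0.5, -1.4, 1.0]
width: 0.0576
```

arm_command(grip=[1,1], slide=[[-0.9,0,0.4],[-0.9,0,0.4]], rotation=[[0,0,0],[0,0,0]])

```text
time: 13.08
tcp_pos: [0.4785, -0.164, 0.1138]
eef_rot: [[0.028, 0.998, 0.062], [0.419, -0.068, 0.905], [0.908, 0.0, -0.42]]
force: [-2.5, -2.3, 5.1]
width: 0.0574
```

arm_command(grip=[0,0,0,0,0,0,0,0,0,0,0,0], slide=[[0,0,0],[0,0,0],[0,0,0],[0,0,0],[0,0,0],[0,0,-30],[0,0,-70],[18,0,-90],[54,0,-110],[90,0,-130],[90,0,-130],[90,0,-130]], rotation=[[0,0,0],[0,0,0],[0,0,0],[0,0,0],[0,0,0],[0,0,0],[0,0,0],[0,0,0],[0,0,0],[0,0,0],[0,0,0],[0,0,0]])

```text
time: 14.08
tcp_pos: [0.4737, -0.2443, 0.2519]
eef_rot: [[0.025, 0.998, 0.064], [0.426, -0.069, 0.902], [0.904, 0.005, -0.427]]
force: [-0.0, 0.4, -0.8]
width: 0.0853
```

```bash
python3 - <<'E'
from plan import *
from scipy.spatial.transform import Rotation as Ro, Slerp
s=r.observe();R=s['eef_rot'];p=s['tcp_pos'];g=p+R[:,2]*.155;print(p,g,s['q'],s['force'])
for n in ['scene','side','wrist']:
    im,W=cloud(n);A=W.reshape(-1,3)
    c=A[(np.hypot(A[:,0]-.488,A[:,1]+.022)<.05)&(A[:,2]>.06)&(A[:,2]<.075)]
    if len(c)>10: print(n,'rim',len(c),np.median(c[:,2]),cv2.minAreaRect(c[:,:2].astype(np.float32)*1000))
    if n=='wrist': np.savez('w3',W=W,im=im); save(im,'pics/w3.png')
    else:
        d=A[(im.reshape(-1,3)[:,0]>150)&(im.reshape(-1,3)[:,1]<50)&(A[:,2]>.01)&(A[:,2]<.2)&(abs(A[:,1])<.8)&(A[:,0]>.1)]
        if len(d): print('red',d.min(0),d.max(0),np.median(d,0))
Rg=tool(60,25,180); b=np.array([.459,.335,.108])
q=s['q']
for d in (.1,0): 
    print(cmd(R,p,Rg,b-Rg[:,2]*d)); q,e=ik(Rg,b-Rg[:,2]*(.155+d),q); print(q,e)
t1=b-Rg[:,2]*.255
sl=Slerp([0,1],Ro.from_matrix([R,Rg])); q=s['q']
for f in np.linspace(0,1,8): q,e=ik(sl(f).as_matrix(),p+f*(t1-p),q); print(q,round(e,4))
E
```

```text
[ 0.4737 -0.2443  0.2519] [ 0.4837 -0.1045  0.1858] [-0.8217  0.5348  1.6406  0.7559  1.8388 -0.9023] [-0.0191  0.3906 -0.7932]
scene rim 134 0.0657699174668807 ((490.7006530761719, -23.57341766357422), (60.29310989379883, 61.846858978271484), 84.01203918457031)
red [0.2663 0.1793 0.0217] [0.3064 0.2086 0.0734] [0.2861 0.1909 0.0544]
red [0.1335 0.1748 0.0101] [0.2628 0.3932 0.0764] [0.1803 0.2891 0.0708]
wrist rim 2378 0.06695480312143706 ((489.10107421875, -20.067241668701172), (60.6314697265625, 59.71942138671875), 86.62898254394531)
(array([ 125.6, -156.2,  349.1]), array([-23.5,   0.2,  11.3]), array([0.3434, 0.1349, 0.2158]))
[-0.2312  0.1054  2.4062  1.5272  1.0525 -0.864 ] 3.684191840491735e-11
(array([ 122. , -116.6,  440.8]), array([-23.5,   0.2,  11.3]), array([0.3888, 0.2133, 0.1735]))
[ 0.0466  0.3439  2.2599  1.8317  0.9102 -0.9932] 5.262068558664623e-11
[-0.8217  0.5348  1.6406  0.7559  1.8388 -0.9023] 0.0
[-0.7884  0.4562  1.7836  0.8169  1.7382 -0.8912] 0.0
[-0.7463  0.3817  1.9173  0.8872  1.6384 -0.8811] 0.0
[-0.6922  0.3111  2.0418  0.9693  1.5374 -0.8717] 0.0
[-0.6212  0.2451  2.1563  1.067   1.4326 -0.8629] 0.0
[-0.5266  0.1857  2.2584  1.1861  1.3202 -0.8555] 0.0
[-0.3996  0.1369  2.3438  1.3352  1.1949 -0.8526] 0.0
[-0.2312  0.1054  2.4062  1.5272  1.0525 -0.864 ] 0.0
```

View pics/w3.png

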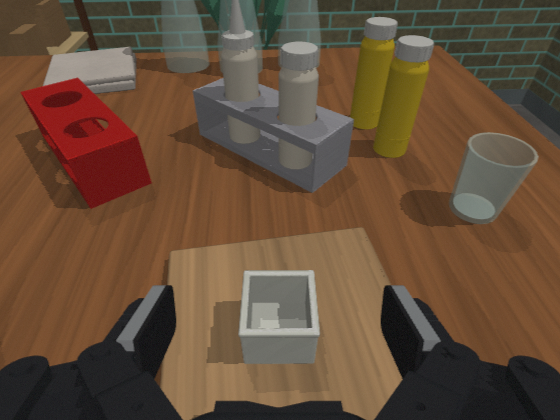

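Pot stands upright on the board (px (280,315)) at about (0.489,-0.021). The nozzle bottle (240,80) is clear to approach. Moving to the pregrasp.

arm_command(grip=[0,0,0,0,0,0,0,0,0,0,0,0], slide=[[12,-15,35],[25,-31,70],[38,-47,105],[50,-62,140],[63,-78,175],[75,-94,209],[88,-109,244],[100,-125,279],[113,-141,314],[126,-156,349],[126,-156,349],[126,-156,349]], rotation=[[-2.4,0,1.1],[-4.7,0,2.3],[-7,0,3.4],[-9.4,0,4.5],[-11.8,0,5.7],[-14.1,0.1,6.8],[-16.5,0.1,7.9],[-18.8,0.2,9],[-21.2,0.2,10.2],[-23.5,0.2,11.3],[-23.5,0.2,11.3],[-23.5,0.2,11.3]])

```text
time: 15.23
tcp_pos: [0.339, 0.1392, 0.2143]
eef_rot: [[0.218, 0.87, 0.443], [0.363, -0.493, 0.791], [0.906, -0.012, -0.423]]
force: [-0.1, -0.3, 0.2]
width: 0.0855
```

```bash
python3 - <<'E'
from plan import *
s=r.observe();R=s['eef_rot'];p=s['tcp_pos'];g=p+R[:,2]*.155;print(p,g,R,s['q'])
im,W=cloud('wrist');A=W.reshape(-1,3)
T=(A-p)@R  # tool frame
for lo_,hi_ in [(.085,.12),(.145,.156),(.17,.2)]:
    m=(np.hypot(A[:,0]-.459,A[:,1]-.335)<.045)&(A[:,2]>lo_)&(A[:,2]<hi_)
    c=A[m]; t=T[m]
    if len(c)>5: print(lo_,len(c),np.median(c,0),'tool y range',t[:,1].min()*1000,t[:,1].max()*1000, 'near',t[:,2].min()*1000)
Rg=tool(60,25,180); b=np.array([.459,.335,.108])
print(cmd(R,p,Rg,b))
E
```

```text
[0.339  0.1392 0.2143] [0.4076 0.2618 0.1488] [[ 0.2178  0.8698  0.4427]
 [ 0.3625 -0.4933  0.7907]
 [ 0.9062 -0.0117 -0.4228]] [-0.2206  0.1059  2.4122  1.5287  1.0537 -0.8585]
0.085 2600 [0.4463 0.3179 0.1039] tool y range -17.153923223502808 32.17782552586836 near 227.64867841943004
0.145 1184 [0.4479 0.3215 0.1511] tool y range -14.818113111679311 28.468882175248854 near 215.9052375270698
0.17 1515 [0.456  0.3341 0.1829] tool y range -1.9194672800445718 15.298135992713755 near 212.3296822082961
(array([ 0.7,  7.2, 97.9]), array([-0.7,  0. , -0.4]), array([0.3888, 0.2133, 0.1735]))
```

arm_command(grip=[0,0,0,0,0,0], slide=[[0,7,15],[0.3,7,40],[0.5,7,70],[0.7,7,98],[0.7,7,98],[0.7,7,98]], rotation=[[-0.7,0,-0.4],[-0.7,0,-0.4],[-0.7,0,-0.4],[-0.7,0,-0.4],[-0.7,0,-0.4],[-0.7,0,-0.4]])

```text
time: 15.78
tcp_pos: [0.3941, 0.2092, 0.1744]
eef_rot: [[0.211, 0.861, 0.462], [0.365, -0.508, 0.78], [0.907, 0.004, -0.422]]
force: [-1.5, -0.1, -0.5]
width: 0.0855
```

arm_command(grip=[1,1,1,1,1,1,1,1,1], slide=[[0,0,0],[0,0,0],[0,0,0],[0,0,0],[0,0,0],[0,0,0],[0,0,0],[0,0,0],[0,0,0]], rotation=[[0,0,0],[0,0,0],[0,0,0],[0,0,0],[0,0,0],[0,0,0],[0,0,0],[0,0,0],[0,0,0]], force=60)

```text
time: 16.53
tcp_pos: [0.3881, 0.2109, 0.176]
eef_rot: [[0.207, 0.867, 0.453], [0.361, -0.498, 0.789], [0.909, 0.0, -0.416]]
force: [-16.7, -0.6, 12.5]
width: 0.0483
```

```bash
python3 - <<'E'
from plan import *
s=r.observe();R=s['eef_rot'];p=s['tcp_pos'];g=p+R[:,2]*.155;print(p,g,R,s['q'],s['width'],s['force'],R.T@[0,0,100])
im,W=cloud('scene'); save(cv2.resize(im[90:220,220:420],(800,520)),'pics/g1.png')
E
```

```text
[0.3881 0.2109 0.176 ] [0.4582 0.3331 0.1115] [[ 0.2069  0.8674  0.4526]
 [ 0.3607 -0.4976  0.7888]
 [ 0.9094  0.0001 -0.4158]] [ 0.0374  0.3373  2.2637  1.8233  0.9217 -0.9909] 0.048271727402543894 [-16.7376  -0.6058  12.4772] [ 90.9448   0.0079 -41.5817]
```

View pics/g1.png

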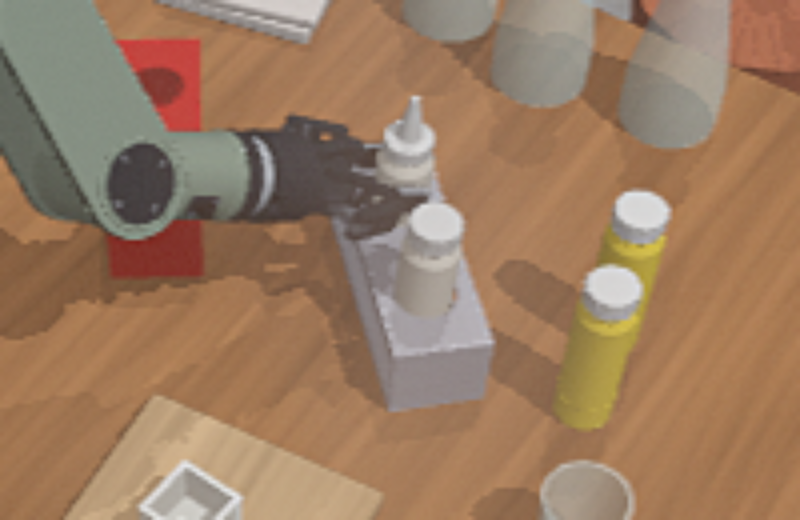

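arm_command(grip=[1,1,1], slide=[[0,-3,0],[0,-5,0],[0,-5,0]], rotation=[[0,0,0],[0,0,0],[0,0,0]])

```text
time: 16.83
tcp_pos: [0.3865, 0.2121, 0.1763]
eef_rot: [[0.208, 0.863, 0.46], [0.362, -0.505, 0.784], [0.909, 0.003, -0.418]]
force: [-10.3, -3.9, 9.7]
width: 0.048
```

arm_command(grip=[1,1,1,1], slide=[[4.5,0,-2],[13.6,0,-6.2],[18.2,0,-8.3],[18.2,0,-8.3]], rotation=[[0,0,0],[0,0,0],[0,0,0],[0,0,0]])

```text
time: 17.17
tcp_pos: [0.3874, 0.2121, 0.1957]
eef_rot: [[0.209, 0.862, 0.461], [0.366, -0.506, 0.781], [0.907, 0.005, -0.421]]
force: [-6.9, -1.5, 0.7]
width: 0.0482
```

arm_command(grip=[1,1,1,1,1,1,1], slide=[[18,0,-8.4],[36,0,-16.8],[54,0,-25.2],[77,0,-35.5],[100,0,-46],[100,0,-46],[100,0,-46]], rotation=[[0,0,0],[0,0,0],[0,0,0],[0,0,0],[0,0,0],[0,0,0],[0,0,0]])

```text
time: 17.75
tcp_pos: [0.3893, 0.2126, 0.3073]
eef_rot: [[0.204, 0.861, 0.466], [0.365, -0.508, 0.78], [0.908, 0.011, -0.418]]
force: [0.1, 0.3, -2.6]
width: 0.0482
```

```bash
cat > loc.py <<'E'
from plan import *
def bottle():
    "fit tip and axis of held bottle from clouds, in tool frame"
    s=r.observe();R=s['eef_rot'];p=s['tcp_pos']
    return s,R,p
if __name__=='__main__':
    s,R,p=bottle(); g=p+R[:,2]*.155; print(p,g,R,s['q'],s['width'],s['force'])
    for n in ['scene','side','wrist']:
        im,W=cloud(n);A=W.reshape(-1,3); save(im,f'pics/l_{n}.png')
        m=np.hypot(A[:,0]-g[0],A[:,1]-g[1])<.05
        for lo_,hi_ in [(.017,.045),(.051,.065),(.065,.08),(.08,.1)]:
            c=A[m&(A[:,2]-g[2]>lo_)&(A[:,2]-g[2]<hi_)]
            if len(c)>4: print(n,lo_,len(c),c.min(0),c.max(0),(c.min(0)+c.max(0))/2)
E
python3 loc.py
```

```text
[0.3893 0.2126 0.3073] [0.4615 0.3335 0.2425] [[ 0.204   0.8612  0.4656]
 [ 0.3652 -0.5082  0.78  ]
 [ 0.9083  0.0109 -0.4182]] [ 0.0468 -0.0464  2.2468  1.5145  0.861  -0.4889] 0.04824867480179192 [ 0.0995  0.3222 -2.6163]
scene 0.017 186 [0.4122 0.2836 0.2596] [0.4919 0.3583 0.2875] [0.452  0.3209 0.2736]
scene 0.051 30 [0.4598 0.3219 0.2937] [0.4791 0.3421 0.307 ] [0.4694 0.332  0.3004]
scene 0.065 17 [0.464  0.3268 0.3086] [0.4763 0.3381 0.3206] [0.4702 0.3324 0.3146]
scene 0.08 11 [0.4656 0.3316 0.3228] [0.4744 0.3405 0.3336] [0.47   0.3361 0.3282]
side 0.017 152 [0.4425 0.2838 0.2598] [0.4849 0.3531 0.2875] [0.4637 0.3185 0.2736]
side 0.051 28 [0.4555 0.3278 0.294 ] [0.4713 0.3394 0.3067] [0.4634 0.3336 0.3004]
side 0.065 26 [0.4566 0.3299 0.3075] [0.4713 0.3411 0.3221] [0.4639 0.3355 0.3148]
side 0.08 9 [0.4605 0.3353 0.3228] [0.467  0.3435 0.3302] [0.4638 0.3394 0.3265]
wrist 0.017 21132 [0.4116 0.2836 0.2595] [0.4872 0.3617 0.2875] [0.4494 0.3226 0.2735]
wrist 0.051 2712 [0.4553 0.33   0.2935] [0.4732 0.3462 0.3075] [0.4642 0.3381 0.3005]
wrist 0.065 2568 [0.4583 0.3324 0.3075] [0.4718 0.3445 0.3225] [0.4651 0.3384 0.315 ]
wrist 0.08 1074 [0.4613 0.335  0.3225] [0.4699 0.3448 0.3291] [0.4656 0.3399 0.3258]
```

```bash
cat > fin.py <<'E'
from plan import *
from scipy.spatial.transform import Rotation as Ro
s=r.observe();R=s['eef_rot'];p=s['tcp_pos']
tip=R.T@(np.array([.4665,.3395,.3302])-p); u=R.T@np.array([0,0,1.]); np.savez('bt',tip=tip,u=u); print('tip_t',tip,u)
pot=np.array([.489,-.021,.068]); res=[]
for el in (30,35):
 for az in range(-75,1,15):
  w=tool(az,el,0)[:,2]; Q0=Ro.align_vectors([w],[[0,0,1]])[0].as_matrix()
  for ph in range(270,390,15):
    Rf=cv2.Rodrigues(w*np.radians(ph))[0]@Q0@R
    if Rf[2,2]>-.05: continue
    pf=pot+[0,0,.018]-Rf@tip
    q,e=ik(Rf,pf,s['q']); ang=np.linalg.norm(rv(R.T@Rf)); gx=tip[:2]
    if e<1e-3:
        q2,e2=ik(Rf,pf+[0,0,.08],q)
        res.append((ang,el,az,ph%360,q,Rf[:,2],min(np.minimum(q-lo,hi-q)),e2,rv(R.T@Rf)))
res.sort(key=lambda t:t[0])
for o in res[:14]: print(round(o[0]),*o[1:4],o[4],o[5],round(o[6],2),round(o[7],4),o[8].round(0))
E
python3 fin.py
```

```text
tip_t [0.0868 0.0036 0.124 ] [ 0.9063  0.0035 -0.4226]
120 30 0 0 [-0.5472  0.8084  1.491   0.443   2.1624  1.0368] [-0.5966  0.7801 -0.1882] 0.47 0.0 [ 44. -61.  94.]
121 30 -15 345 [-0.6308  0.7419  1.629   0.6106  2.036   1.1239] [-0.3744  0.908  -0.1882] 0.59 0.0 [ 39. -47. 104.]
121 30 0 345 [-0.4641  0.7394  1.4769  0.3049  2.105   1.1225] [-0.6897  0.6341 -0.3495] 0.52 0.0 [ 32. -74.  90.]
122 30 -30 330 [-0.7069  0.671   1.7795  0.768   1.896   1.1729] [-0.1266  0.9739 -0.1882] 0.68 0.0 [ 33. -32. 113.]
122 30 0 330 [-0.3684  0.6869  1.4684  0.1601  2.0542  1.215 ] [-0.7608  0.4449 -0.4725] 0.58 0.0 [ 20. -86.  84.]
122 30 -15 330 [-0.5435  0.6794  1.5904  0.4772  2.0012  1.2483] [-0.5021  0.791  -0.3495] 0.63 0.0 [ 28. -61. 102.]
125 30 -15 315 [-0.4428  0.6411  1.55    0.3342  1.9817  1.3712] [-0.6197  0.6267 -0.4725] 0.65 0.0 [ 16. -75.  98.]
125 30 0 315 [-0.2636  0.6533  1.4661  0.0088  2.0118  1.3153] [-0.8049  0.2254 -0.549 ] 0.62 0.0 [  7. -98.  78.]
125 30 -30 315 [-0.6168  0.6107  1.7196  0.6368  1.8756  1.3419] [-0.2802  0.894  -0.3495] 0.74 0.0 [ 23. -48. 113.]
125 30 -45 315 [-0.7707  0.5992  1.9368  0.93    1.7501  1.1883] [ 0.1298  0.9735 -0.1882] 0.52 0.0 [ 27. -17. 121.]
125 35 0 0 [-0.5399  0.8359  1.4639  0.4598  2.2138  1.1157] [-0.6108  0.7801 -0.1355] 0.42 0.0 [ 46. -63.  98.]
126 35 0 345 [-0.4551  0.7775  1.4387  0.3129  2.1703  1.185 ] [-0.7176  0.6341 -0.288 ] 0.46 0.0 [ 34. -77.  93.]
126 35 -15 345 [-0.6253  0.7705  1.6018  0.629   2.086   1.2009] [-0.388   0.9116 -0.1355] 0.54 0.0 [ 41. -49. 108.]
127 35 0 330 [-0.3596  0.7336  1.4218  0.1604  2.1306  1.2578] [-0.799   0.4449 -0.4044] 0.5 0.0 [ 22. -90.  87.]
```

```bash
cat > path.py <<'E'
from plan import *
from scipy.spatial.transform import Rotation as Ro
s=r.observe();R=s['eef_rot'];p=s['tcp_pos'];bt=np.load('bt.npz');tip=bt['tip']
pot=np.array([.489,-.021,.068]); w=tool(-45,35,0)[:,2]
Q0=Ro.align_vectors([w],[[0,0,1]])[0].as_matrix()
Rf=cv2.Rodrigues(w*np.radians(310))[0]@Q0@R; pf=pot+[0,0,.018]-Rf@tip
np.savez('fin',Rf=Rf,pf=pf)
gf=pf+Rf[:,2]*.155; gB=gf+[0,0,.09]; pB=gB-R[:,2]*.155
print('A',(R.T@(pB-p)*1000).round(),'gf',gf,'z',Rf[:,2])
v=rv(R.T@Rf); print('v',v)
q=s['q']
for f in np.linspace(0,1,5): q,e=ik(R,p+f*(pB-p),q);print(q,round(e,4))
# rotation about the grasp, 2 halves of 9 rows; same body-frame axis so same numbers in both
for i in range(1,19):
    Ri=R@mat(v*i/18); q,e=ik(Ri,gB-Ri[:,2]*.155,q); 
    Rh=mat(v*i/18); sl=155*(np.array([0,0,1])-Rh[:,2])
    if i<=9: print((v*i/18).round(1).tolist(),sl.round(1).tolist(),q,round(e,4))
    elif i%3==0: print(q,round(e,4))
print(rv(Rf).round(2),(Rf.T@[0,0,-90]).round(1))
E
python3 path.py
```

```text
A [-121.  136. -250.] gf [0.4353 0.0254 0.1449] z [ 0.0624  0.9798 -0.1898]
v [ 27.6212 -23.3388 125.4126]
[ 0.0474 -0.0414  2.2501  1.514   0.8612 -0.4882] 0.0
[-0.1981 -0.09    2.2971  1.3833  1.0571 -0.5156] 0.0
[-0.4457 -0.0941  2.3032  1.2583  1.2493 -0.5715] 0.0
[-0.667  -0.0518  2.2676  1.1427  1.4121 -0.6438] 0.0
[-0.8464  0.0246  2.1952  1.0411  1.5373 -0.7135] 0.0
[1.5, -1.3, 7.0] [3.2, 4.4, 0.1] [-0.8319  0.0294  2.1739  1.015   1.5437 -0.5708] 0.0
[3.1, -2.6, 13.9] [5.9, 9.1, 0.4] [-0.8177  0.0387  2.1514  0.9902  1.5538 -0.4311] 0.0
[4.6, -3.9, 20.9] [8.0, 14.1, 0.8] [-0.8043  0.0519  2.1282  0.9672  1.5673 -0.2947] 0.0
[6.1, -5.2, 27.9] [9.5, 19.2, 1.5] [-0.7917  0.0685  2.1045  0.9463  1.5838 -0.1615] 0.0
[7.7, -6.5, 34.8] [10.3, 24.6, 2.3] [-0.7801  0.0881  2.0809  0.9279  1.603  -0.0315] 0.0
[9.2, -7.8, 41.8] [10.4, 29.9, 3.3] [-0.7698  0.11    2.0576  0.9123  1.6245  0.0954] 0.0
[10.7, -9.1, 48.8] [9.9, 35.2, 4.4] [-0.7607  0.134   2.0349  0.8995  1.6477  0.2195] 0.0
[12.3, -10.4, 55.7] [8.7, 40.3, 5.6] [-0.7528  0.1594  2.0133  0.8896  1.6723  0.3409] 0.0
[13.8, -11.7, 62.7] [6.8, 45.3, 6.9] [-0.7463  0.1858  1.993   0.8827  1.6978  0.46  ] 0.0
[-0.7346  0.2677  1.9419  0.8793  1.7752  0.8059] 0.0
[-0.734   0.3464  1.9101  0.8997  1.8461  1.1408] 0.0
[-0.7436  0.4147  1.9007  0.9397  1.9022  1.4708] 0.0
[-92.91  44.02  31.38] [64.7 60.2 17.1]
```

arm_command(grip=[1,1,1,1,1,1,1,1,1,1,1,1], slide=[[-6,7,-13],[-18,20,-38],[-30,34,-63],[-42,48,-88],[-54,61,-112],[-67,75,-138],[-80,90,-165],[-94,105,-193],[-106,119,-219],[-115,129,-238],[-121,136,-250],[-121,136,-250]], rotation=[[0,0,0],[0,0,0],[0,0,0],[0,0,0],[0,0,0],[0,0,0],[0,0,0],[0,0,0],[0,0,0],[0,0,0],[0,0,0],[0,0,0]])

```text
time: 18.9
tcp_pos: [0.3653, -0.0982, 0.3007]
eef_rot: [[0.212, 0.859, 0.466], [0.364, -0.512, 0.778], [0.907, 0.005, -0.421]]
force: [0.2, -0.2, -1.7]
width: 0.0483
```

arm_command(grip=[1,1,1,1,1,1,1,1,1,1,1,1], slide=[[1.5,2,0],[3.2,4.4,0.1],[5.9,9.1,0.4],[8,14.1,0.8],[9.5,19.2,1.5],[10.3,24.6,2.3],[10.4,29.9,3.3],[9.9,35.2,4.4],[8.7,40.3,5.6],[6.8,45.3,6.9],[6.8,45.3,6.9],[6.8,45.3,6.9]], rotation=[[0.8,-0.6,3.5],[1.5,-1.3,7],[3.1,-2.6,13.9],[4.6,-3.9,20.9],[6.1,-5.2,27.9],[7.7,-6.5,34.8],[9.2,-7.8,41.8],[10.7,-9.1,48.8],[12.3,-10.4,55.7],[13.8,-11.7,62.7],[13.8,-11.7,62.7],[13.8,-11.7,62.7]])

```text
time: 19.9
tcp_pos: [0.4084, -0.1094, 0.304]
eef_rot: [[0.956, 0.233, 0.179], [-0.048, -0.475, 0.879], [0.29, -0.849, -0.443]]
force: [0.3, 0.7, -2.1]
width: 0.0481
```

arm_command(grip=[1,1,1,1,1,1,1,1,1,1,1,1], slide=[[1.5,2,0],[3.2,4.4,0.1],[5.9,9.1,0.4],[8,14.1,0.8],[9.5,19.2,1.5],[10.3,24.6,2.3],[10.4,29.9,3.3],[9.9,35.2,4.4],[8.7,40.3,5.6],[6.8,45.3,6.9],[6.8,45.3,6.9],[6.8,45.3,6.9]], rotation=[[0.8,-0.6,3.5],[1.5,-1.3,7],[3.1,-2.6,13.9],[4.6,-3.9,20.9],[6.1,-5.2,27.9],[7.7,-6.5,34.8],[9.2,-7.8,41.8],[10.7,-9.1,48.8],[12.3,-10.4,55.7],[13.8,-11.7,62.7],[13.8,-11.7,62.7],[13.8,-11.7,62.7]])

```text
time: 20.9
tcp_pos: [0.4264, -0.1256, 0.2652]
eef_rot: [[0.675, -0.735, 0.062], [-0.18, -0.083, 0.98], [-0.715, -0.673, -0.189]]
force: [-0.3, 0.2, -1.8]
width: 0.0476
```

```bash
cat > chk.py <<'E'
from plan import *
import sys
s=r.observe();R=s['eef_rot'];p=s['tcp_pos'];bt=np.load('bt.npz');f=np.load('fin.npz')
T=p+R@bt['tip'];u=R@bt['u'];print('pred tip',T,'axis',u,'width',s['width'],'F',s['force'],'t',s['time'])
ims=[]
for n in ['scene','side']:
    m=r.camera_model(n);im,W=cloud(n);A=W.reshape(-1,3)
    uv=cv2.projectPoints(T[None],np.array(m['rvec']),np.array(m['tvec']),np.array([[m['fx'],0,m['cx']],[0,m['fy'],m['cy']],[0,0,1]]),None)[0].ravel()
    print(n,'tip px',uv); c=uv.astype(int); x0,y0=max(c[0]-60,0),max(c[1]-60,0)
    ims.append(cv2.resize(im[y0:y0+120,x0:x0+120],(400,400),interpolation=cv2.INTER_CUBIC))
    d=A-T; al=d@u; rad=np.linalg.norm(d-al[:,None]*u,axis=1)
    for a,b_ in [(-.012,.006),(-.03,-.012),(-.043,-.03)]:
        k_=(rad<.02)&(al>a)&(al<b_)
        if k_.sum()>3: print('  noz pts',a,k_.sum(),(d[k_]-al[k_][:,None]*u).mean(0)*1000,'almax',al[k_].max()*1000)
    c=A[(np.hypot(A[:,0]-.489,A[:,1]+.021)<.042)&(A[:,2]>.064)&(A[:,2]<.072)]
    if len(c)>20: print('  rim',len(c),cv2.minAreaRect(c[:,:2].astype(np.float32)*1000))
save(np.hstack(ims),f'pics/{sys.argv[1]}.png')
print('to final slide',(R.T@(f['pf']-p)*1000).round(1),'rot',rv(R.T@f['Rf']).round(1))
E
python3 chk.py c1
```

```text
pred tip [ 0.4901 -0.02    0.1772] axis [ 0.5832 -0.5779 -0.5709] width 0.047641815244130935 F [-0.3052  0.1546 -1.7691] t 20.9
scene tip px [266.689 192.997]
  noz pts -0.012 17 [ 3.2025 -2.5039  5.8058] almax 0.8970110483701274
  noz pts -0.03 33 [ 3.3844 -3.4347  6.9337] almax -12.330951902366682
  noz pts -0.043 31 [ 3.5744 -5.4538  9.1715] almax -30.46806829077651
  rim 101 ((490.5758056640625, -24.944664001464844), (60.774356842041016, 60.271793365478516), 84.86058044433594)
side tip px [276.1135 195.1177]
  noz pts -0.012 12 [ 0.5711 -2.9996  3.6196] almax -3.8626204088028513
  noz pts -0.03 27 [ 1.8588 -4.1536  6.1031] almax -12.593854060079947
  noz pts -0.043 6 [ 6.5733 -2.066   8.8056] almax -30.490005445658188
to final slide [64.6 61.8 16.3] rot [-0.   0.1  0.3]
```

View pics/c1.png

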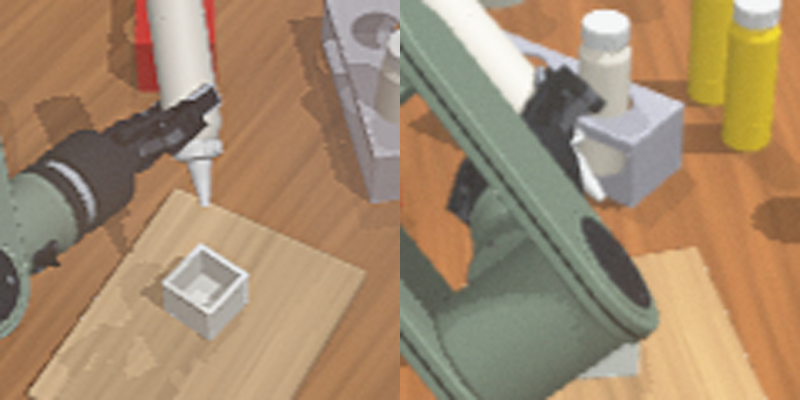

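arm_command(grip=[1,1,1,1,1,1,1], slide=[[15,14,4],[37,35,9],[52,50,13],[60,57,15],[67.5,64.5,17],[67.5,64.5,17],[67.5,64.5,17]], rotation=[[0,0,0],[0,0,0],[0,0,0],[0,0,0],[0,0,0],[0,0,0],[0,0,0]])

```text
time: 21.58
tcp_pos: [0.426, -0.1271, 0.1711]
eef_rot: [[0.674, -0.736, 0.062], [-0.18, -0.083, 0.98], [-0.716, -0.672, -0.189]]
force: [-1.1, 0.0, -1.7]
width: 0.048
```

```bash
python3 chk.py c2
```

```text
pred tip [ 0.4895 -0.0215  0.0831] axis [ 0.5821 -0.578  -0.5719] width 0.04804153650232455 F [-1.0934  0.0083 -1.6884] t 21.5833
scene tip px [266.7003 211.4127]
  noz pts -0.012 14 [ 2.2503 -2.1508  4.4643] almax 1.4168949255552883
  noz pts -0.03 30 [ 3.6604 -3.3753  7.1371] almax -12.971951494235297
  noz pts -0.043 27 [ 3.3722 -5.5209  9.0122] almax -30.113640534822466
  rim 93 ((490.8399963378906, -24.785869598388672), (60.4544563293457, 60.238895416259766), 87.38471984863281)
side tip px [276.1108 223.2202]
  noz pts -0.012 12 [ 0.3116 -2.7552  3.1017] almax -2.4551713760559513
  noz pts -0.03 27 [ 1.5996 -4.282   5.9558] almax -12.232464992052106
  noz pts -0.043 13 [ 5.379  -3.9104  9.4273] almax -31.164799993922426
  rim 80 ((501.2611389160156, -23.22167205810547), (38.459320068359375, 62.772216796875), 5.484018325805664)
to final slide [-2.6 -2.   0. ] rot [-0.   0.1  0.2]
```

View pics/c2.png

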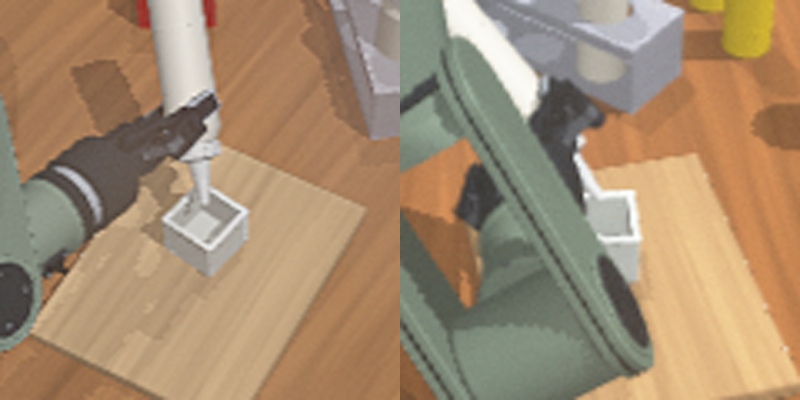

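The nozzle tip sits over the open mouth (left half, px (203,205)), about 15 mm above the rim by kinematics. I'll settle and hand in.

arm_command(grip=[1,1,1,1,1,1], slide=[[0,0,0],[0,0,0],[0,0,0],[0,0,0],[0,0,0],[0,0,0]], rotation=[[0,0,0],[0,0,0],[0,0,0],[0,0,0],[0,0,0],[0,0,0]])

```text
time: 22.18
tcp_pos: [0.4257, -0.127, 0.1708]
eef_rot: [[0.673, -0.737, 0.062], [-0.181, -0.083, 0.98], [-0.717, -0.671, -0.189]]
force: [0.0, -0.3, -1.5]
width: 0.0481
```

```bash
python3 -c "
from h import *
s=r.observe();b=np.load('bt.npz');print(s['tcp_pos']+s['eef_rot']@b['tip'],abs(s['qd']).max(),s['force'],s['width']);print(r.close_job())"
```

```text
[ 0.4892 -0.0215  0.0827] 0.0030955482318101445 [ 0.0418 -0.3404 -1.5095] 0.048130332233518015
the job is handed in; nothing more can be done
None
```

The job is handed in at about 22 s of the 69 s allowed. The pot stands upright on the board, and the bottle is held tilted with its nozzle over the open mouth.

- **Pot:** I turned it in two 90° steps with one regrasp. Both times I lowered it until the force reading showed contact, then let go. The last picture shows it mouth-up on the board.
- **Bottle:** I gripped it from the side and lifted it straight out of the stand. It pushed sideways against the hole with about 17 N while the fingers closed, so I shifted the grip 5 mm before lifting. It is now tilted about 35° below level.
- **Last checks:** The nozzle tip works out at (0.489, -0.022, 0.083), about 15 mm above the rim and near the middle of the mouth. The arm was still, and the only force on it was about 1.5 N, roughly the bottle's weight.
- **Disagreements:** The cameras put the pot's centre in slightly different places, about 4 mm apart between the scene and wrist views. The side view of the rim was partly blocked at the end, so I gave it no weight. The opening is 48 mm wide, so the tip is over it either way.
- **Bystanders:** The capped bottle was still in the stand in the last picture. I planned every move to stay clear of the pan, carafe and tumbler, but I did not measure their positions again at the end.

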